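Light the label printer and hold its cover at the service mark

ROBOT

A 6-joint arm with a two-finger parallel gripper is mounted at the origin on a cart in front of the work surface, level with it; the furniture and walls round the work are solid. World frame = base frame: x ahead of the robot, y to its left, z up, the work surface at z = 0. Lengths are in m, angles in rad, forces in N, time in s.
With the tool pointing down it reaches from about 0.3 to 0.775 m from the base axis. Payload 14.6 kg.
Tool frame: the origin (TCP) lies at the very end of the fingers, on their centre line; the grasp point (between the pads) lies 19 mm behind it; z points along the fingers, y is the line along which they close (so a half turn about z gives the same grasp; the last joint's range is limited). The gripper opens to 94 mm and grips with 3 to 60 N. Pads are 16 mm wide; open, the fingers measure 119 mm over their backs; the gripper's body (75 mm by 177 mm) begins 78 mm behind the grasp point.
Start: joints at [1.088, 0.3, 1.521, -0, 1.321, -0.067], TCP at [0.222, 0.503, 0.205] pointing down, gripper open.
Joint ranges: [-3.03, 3.03], [-0.79, 2.21], [0.23, 2.52], [-1.04, 4.18], [0, 3.07], [-2.55, 2.55]. Speed limits (rad/s): [2.22, 2.22, 2.57, 3.14, 3.14, 3.14].

INTERFACE

Orientations are given as [roll, pitch, yaw] about the fixed x, y, z axes, in that order (R = Rz(yaw) Ry(pitch) Rx(roll)).
In Python, from station import ctrl, cams gives the robot as it stands. The module is installed in compiled form; this text tells all that it offers.
- The arm moves only by the tool arm_command, never from a script. Its argument "plan" is a list that holds one entry, the list of rows, each a list of 7 numbers: the shift along the tool's x, y, z in a scale on which 1.0 is 750 mm, then the turn, a rotation vector about the tool's x, y, z in a scale on which 1.0 is pi rad, then the closure, from -1 (fully open) to 1 (shut). A call has 1 to 12 rows; each row is the pose to reach, as a shift and turn from the pose commanded when the call began, along the tool's axes at that moment; what a row does not reach only later rows make up. A row lasts 1/10 s, in which the tool goes at most 50 mm and 8.59 degrees, less where a joint would pass 70% of its speed; a pose out of reach is approached as far as the arm can. A call with a gripper value outside its range is refused whole. The fingers move at their own pace and stop on an object; "squeeze" is the grip in N (left out, the last holds). Time passes only in rows, so rows that repeat a pose let the fingers close. It gives the time, the measured TCP pose, the force, the opening and the grip force at its end, in the units of the state.
- ctrl.get_obs(): the state, without advancing time (a new reading comes with each control period).
- cams.camera(name): name is "scene" or "top"; returns (picture, depth): 400x640x3 uint8, blue, green, red; 400x640 float32, m along the optical axis (not along the pixel's ray), 0 where there is no reading.
- cams.camera_info(name): a dict with "fx", "fy", "cx", "cy" (pixels), "world_to_cam" (4x4, takes a point from world to camera coordinates). Camera axes: x right, y down, z forward; pixel columns grow to the right and rows downward; lengths in m; the calibration is good to about 2 mm. A picture is of the moment at which its call begins. camera_info takes no time and is no camera call.
- ctrl.hand_in(): hands the job in; it is judged then, once.
The state is a dict: "time_s": time; "qpos": joint angles; "joint_vel": joint speeds; "tau": joint torques, N m; "ee_pos": TCP position; "eef_rot": TCP orientation; "force": force on the tool from outside, world axes, zero at the start; "moment": the same for the moment, N m; "grip_width": finger opening in m; "grip_force": force on a finger pad.
Only numpy, scipy, OpenCV 4.12 (cv2) and the standard library are available. Lean on these libraries where they do the work, as an engineer would, in place of code of your own. Each camera call takes 0.05 s, during which the arm holds its last target. There are 200 camera calls.

TASK

A colleague wants to look inside the label printer. First, with the cover still shut, swing the desk lamp's stiff arm round until the lamp head hangs over the round sight glass on the printer's left-hand deck; then lift the printer's hinged cover by its bar handle until the cover lies in line with the index pointer on the angle quadrant, and finish while still holding it there, because it falls shut when let go. Leave the index pointer and everything else on the desk where it is.

Things in the scene. Friction and masses are not known exactly. Their poses are not given: they have to be found in the camera images.
- printer: grey desktop label printer, fixed, 160 (x) x 305 (y) x 83 (z) mm, turned by up to 0.25 rad. Origin on the desk; own x to its rear, y to its left, z up; spans x -80..80, y -145..160 mm. Left part (y 40..160): flat deck at z 83 mm; right part (y -139..38): the white cover. On its right side (y -147..-151) stands the aluminium angle quadrant, an arc 118 mm in radius about the cover's hinge
- sight_glass (a point): centre of the round sight glass in a steel ring, 46 mm across, on the printer's left deck, 86 mm above the desk
- cover (a joint): opening angle of the cover (rad): 0 = shut (level), grows as its front edge rises, up to 1.5. Starts shut; mass about 0.3 kg; almost frictionless, falls shut when released; lifting at the handle takes about 1 to 2.5 N
- cover_handle (a point): middle of the cover's handle: a round steel bar 10 mm thick, along the printer's y, 80 mm free between its end brackets, 38 mm in front of the cover's front edge (cover 8 mm thick) and of the housing. Starts 79 mm above the desk; 188 mm from the hinge axis. Its frame is the cover's: x along the cover from handle to hinge, y along the bar to the left
- cover_hinge (a point): point on the cover's hinge axis (parallel to the printer's y, at the rear, 79 mm above the desk), straight behind the middle of the handle; the handle runs on a circle of 188 mm about it
- index (a joint): angle of the index pointer (rad), on the same hinge line and scale as cover: the cover is at the mark when cover equals index. Between about 0.6 and 0.95; stiff, not to be moved
- index_knob (a point): centre of the round steel knob (18 mm across and long, along the printer's y) on the index pointer, outside the quadrant on the printer's right side, 130 mm from the hinge axis; x of its frame: along the pointer from knob to hinge. Pointer and cover mid-plane both pass through the hinge axis, so at the mark the cover's right edge points at the knob
- lamp_arm (a joint): swing of the lamp's arm about its upright post (rad): 0 = arm along the lamp's -y (about the printer's right), growing as it swings towards the robot (clockwise from above). Starts at 0.7 to 1.25, the lamp head in front and to the left of the printer; limits -0.5 and 1.7. Stiff: about 3 N at the head moves it and it stays where left
- lamp_grip (a point): point on the upright aluminium pin on top of the lamp head, on the head's axis, 222 mm above the desk. Pin 14 mm in diameter, free from 190 to 235 mm above the desk. Below it the dark conical shade, 68 mm across at its lower rim, 135 to 189 mm above the desk; the arm (10 mm tube at 181 mm height) leads to the post
- lamp_pivot (a point): point on the axis of the lamp's post, 222 mm above the desk (the hub ends at 192 mm); the lamp head runs round it on a level circle of 178 mm. The lamp's foot (dark disc, 90 mm across) is fixed to the desk, left of the printer
- tape_roll: bystander, to be left alone: roll of blue adhesive tape lying flat, 53 mm across, 24 mm high; origin at the middle of its underside
- eraser: bystander, to be left alone: eraser in a blue sleeve, 23x56x13 mm; origin at the middle of its underside
- mug: bystander, to be left alone: white mug, 80x111x92 mm; origin at the middle of its underside
- mouse: bystander, to be left alone: white computer mouse, 112x62x38 mm; origin at the middle of its underside
- jar: bystander, to be left alone: white screw-lid jar, 51 mm across, 97 mm high; origin at the middle of its underside
- corr_tape: bystander, to be left alone: teal correction-tape dispenser, 34x86x16 mm; origin at the middle of its underside
- binder_clip_1: bystander, to be left alone: black binder clip, 32x16x33 mm; origin at the middle of its underside

How it is judged:
By the outcome, as a careful person would: the job done as asked, in the order asked, and still so for the second after the job is handed in, while the arm keeps its last pose, push and grip.
It also fails if it takes over 45 s, if anything falls off the work surface, if the arm or the gripper's body presses on something with over 40 N, if the wrist force passes 120 N, or if a joint passes its speed limit or range.

## Working session

There is one attempt and no reset: what is moved stays moved. The work goes in short steps, Python scripts to look and compute and a tool call to move; the robot and the scene stay as the last step left them, time stands still between calls to the robot, and variables do not carry over. Pictures are saved under pics/ and viewed, at most 10 in all, crops included, and the job is handed in when it is done.

Besides the shell and the picture viewer there is one more tool, called after "Request:" in YAML: its name, and indented under it one key for each argument. arm_command: Moves the arm, as the interface text tells. Its arguments: {"type":"object","properties":{"plan":{"type":"array"},"squeeze":{"type":"number"}},"required":["plan"]}

```bash
mkdir -p pics; cat > h.py <<'E'
import numpy as np, cv2
from station import ctrl, cams
from scipy.spatial.transform import Rotation as R
def cap(n):
    im,d=cams.camera(n); np.savez(f'{n}.npz',im=im,d=d); return im,d
def pts(n,d):
    c=cams.camera_info(n); v,u=np.mgrid[:400,:640]
    P=np.stack([(u-c['cx'])/c['fx']*d,(v-c['cy'])/c['fy']*d,d],-1)
    T=np.linalg.inv(c['world_to_cam']); return P@T[:3,:3].T+T[:3,3]
def ray(n,u,v,z):
    c=cams.camera_info(n); T=np.linalg.inv(c['world_to_cam'])
    r=T[:3,:3]@np.array([(u-c['cx'])/c['fx'],(v-c['cy'])/c['fy'],1]); o=T[:3,3]
    return o+r*(z-o[2])/r[2]
E
python3 - <<'E'
from h import *
for n in('scene','top'):
    im,d=cap(n); cv2.imwrite(f'pics/{n}0.png',im); c=cams.camera_info(n); print(c['fx'],c['cx'],c['cy'],np.linalg.inv(c['world_to_cam']).round(3).tolist())
print(ctrl.get_obs())
E
```

```text
364.58220287310144 321.19806292735785 195.6623903581535 [[0.884, -0.196, 0.425, 0.073], [-0.468, -0.376, 0.8, -0.858], [0.004, -0.906, -0.424, 0.602], [0.0, 0.0, 0.0, 1.0]]
434.1445519134818 320.7746965499644 197.96977561847024 [[0.027, -0.992, 0.124, 0.376], [-0.999, -0.024, 0.024, 0.019], [-0.02, -0.125, -0.992, 1.414], [0.0, 0.0, 0.0, 1.0]]
{'time_s': 0.1, 'qpos': array([ 1.08838742e+00,  3.00403912e-01,  1.52151113e+00,  4.81552011e-06,
        1.32071351e+00, -6.66112446e-02]), 'joint_vel': array([-1.68822203e-03, -1.23716324e-03, -2.71909676e-03,  1.18198362e-03,
       -3.84141034e-04, -6.67783865e-05]), 'tau': array([ 2.97558021e-03, -5.32644975e+01, -3.53283226e+01,  7.09794788e-02,
        2.35300872e-02, -1.02844751e-04]), 'ee_pos': array([0.22205322, 0.50292402, 0.20495278]), 'eef_rot': array([-3.14055936e+00, -7.36055318e-05,  2.72579375e+00]), 'force': array([-0.53357383, -0.13634209,  0.67243832]), 'moment': array([-0.00467668,  0.01174181,  0.01114491]), 'grip_force': 0.0, 'grip_width': 0.09410688472672549}
```

View pics/scene0.png

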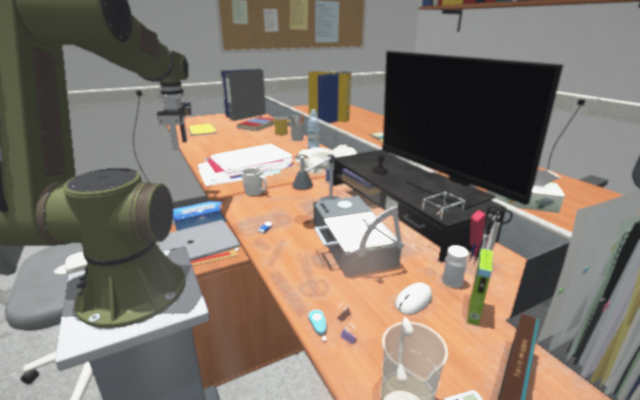

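View pics/top0.png

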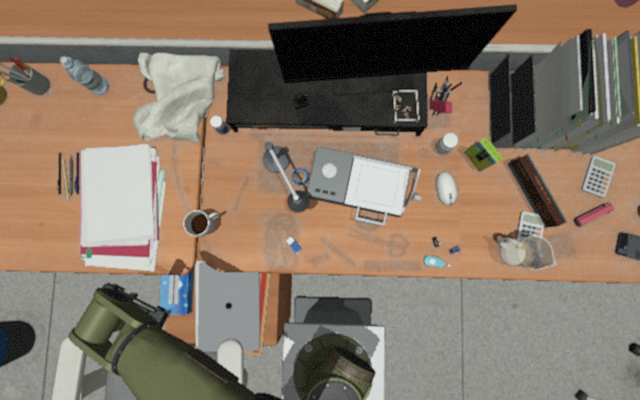

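The scene view shows the printer at about (360,235). In the top view the printer is at about (362,182), the lamp post at about (275,157), the head at about (298,202), the sight glass at about (330,170) and the handle at about (370,216). I'll zoom in next.

```bash
python3 - <<'E'
from h import *
t=np.load('top.npz')['im'];s=np.load('scene.npz')['im']
a=cv2.resize(t[130:240,255:430],None,fx=4.5,fy=4.5,interpolation=cv2.INTER_CUBIC)
b=cv2.resize(s[140:290,240:420],None,fx=4,fy=4,interpolation=cv2.INTER_CUBIC)
cv2.imwrite('pics/tz.png',a);cv2.imwrite('pics/sz.png',b)
E
```

```text
(no output)
```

View pics/tz.png

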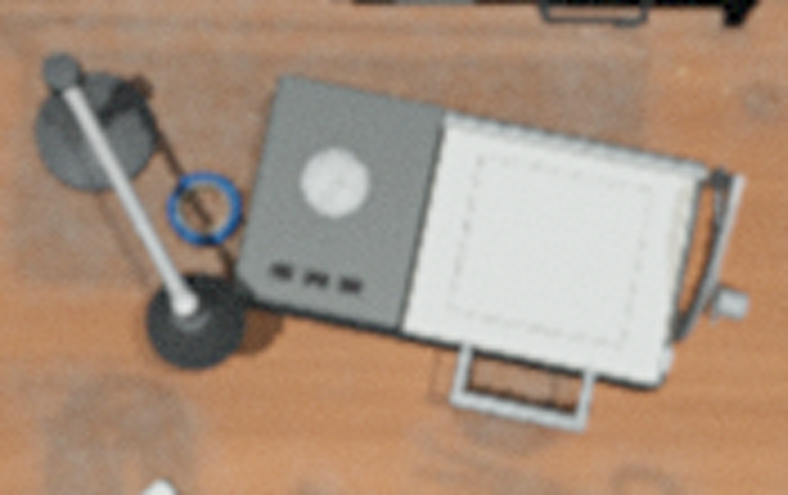

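View pics/sz.png

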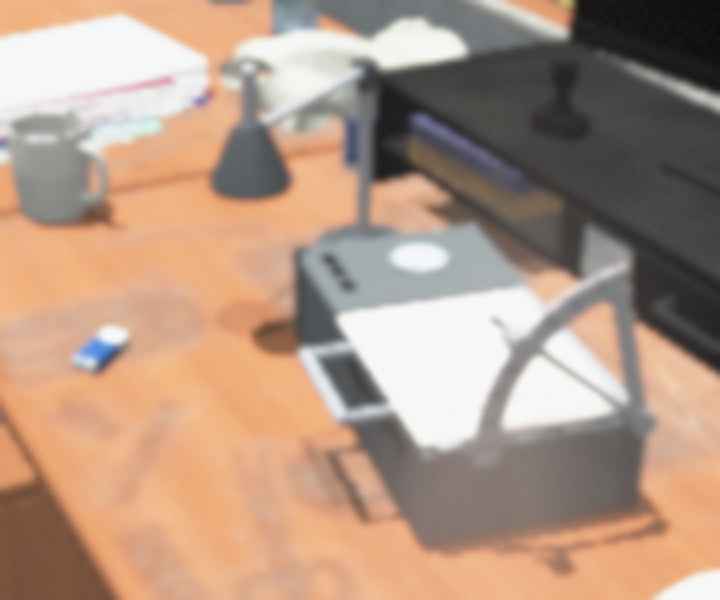

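The top crop shows the glass at (335,182), the pin at (185,300), the hub at (62,72), the bar from (455,400) to (583,425) and the knob at (730,303). The scene crop shows the pointer as a dark line from (645,420) to (500,320).

```bash
python3 - <<'E'
from h import *
g=lambda u,v,z:ray('top',255+(u+.5)/4.5-.5,130+(v+.5)/4.5-.5,z)
gs=lambda u,v:np.array([240+(u+.5)/4-.5,140+(v+.5)/4-.5])
for n,a in dict(glass=(335,182,.086),pin=(186,298,.222),rim=(196,322,.135),hub=(62,72,.192),barL=(455,400,.079),barR=(583,425,.079),RL=(285,75,.083),FL=(243,290,.083),covRL=(445,113,.083),covRR=(703,165,.083),covFL=(402,330,.083),covFR=(660,385,.083),jar=(0,0,0)).items(): print(n,g(*a).round(4))
# glass by mask
t=np.load('top.npz');im=t['im'].astype(int)
m=(im.min(2)>160).astype(np.uint8); m[:, :255]=0;m[:130]=0;m[240:]=0;m[:,430:]=0
n,l,st,c=cv2.connectedComponentsWithStats(m)
for i in range(1,n):
    if st[i,4]>15: print(st[i],c[i].round(2),ray('top',*c[i],.086).round(4)); 
i=1+np.argmax(st[1:,4]); p=np.argwhere(l==i)[:,::-1]
q=cv2.boxPoints(cv2.minAreaRect(p.astype(np.float32))); print([ray('top',*x,.083).round(4).tolist() for x in q])
P=pts('top',t['d'])
def near(u,v): 
    return P[int(130+v/4.5),int(255+u/4.5)].round(3)
print('depth',near(335,182),near(186,298),near(62,72),near(515,412),near(730,303),near(550,250))
# knob: triangulate: top ray vs scene candidates
c=cams.camera_info('scene')
for z in (.12,.14,.16,.18,.2):
    k=g(730,303,z); x=c['world_to_cam']@np.r_[k,1]; u=c['fx']*x[0]/x[2]+c['cx'];v=c['fy']*x[1]/x[2]+c['cy']; print(z,k.round(4),'crop',((u-240)*4).round(1),((v-140)*4).round(1))
E
```

```text
glass [0.6298 0.0269 0.086 ]
pin [0.529  0.1161 0.222 ]
rim [0.5244 0.116  0.135 ]
hub [0.6772 0.2032 0.192 ]
barL [ 0.4816 -0.0587  0.079 ]
barR [ 0.4667 -0.1461  0.079 ]
RL [0.7053 0.0637 0.083 ]
FL [0.5534 0.0884 0.083 ]
covRL [ 0.6808 -0.0482  0.083 ]
covRR [ 0.6481 -0.2266  0.083 ]
covFL [ 0.5284 -0.0215  0.083 ]
covFR [ 0.4951 -0.1977  0.083 ]
jar [0.7785 0.2809 0.    ]
[270 150  28  50 159] [283.86 175.18] [0.6103 0.167  0.086 ]
[ 345  156   67   70 2933] [377.04 186.43] [ 0.5818 -0.1223  0.086 ]
[322 163  15  15 174] [328.94 170.19] [0.6293 0.0273 0.086 ]
[416 169   4  13  19] [417.58 174.53] [ 0.622  -0.2469  0.086 ]
[415 195   6   5  23] [417.43 197.26] [ 0.5512 -0.2464  0.086 ]
[[0.4868, -0.0144, 0.083], [0.6802, -0.0505, 0.083], [0.6454, -0.2326, 0.083], [0.4539, -0.1936, 0.083]]
depth [0.63  0.027 0.084] [0.526 0.115 0.239] [0.675 0.204 0.195] [ 0.475 -0.099  0.082] [ 0.541 -0.228  0.172] [ 0.586 -0.122  0.085]
0.12 [ 0.5476 -0.2378  0.12  ] crop 530.1 401.6
0.14 [ 0.5449 -0.2338  0.14  ] crop 524.8 371.8
0.16 [ 0.5423 -0.2299  0.16  ] crop 519.5 341.6
0.18 [ 0.5396 -0.2259  0.18  ] crop 514.1 311.0
0.2 [ 0.537  -0.2219  0.2   ] crop 508.6 279.8
```

The rows are not in the units I measure in: shifts go in shares of 750 mm and turns go in shares of pi rad. I convert before sending: -420 mm / 750 = -0.56, -380 mm / 750 = -0.5067, 1.8 rad / 3.1416 = 0.573.

Request:
arm_command:
  plan:
    - [[0,0,-0.0667,0,0,0.0477,-1],[-0.0267,-0.0133,-0.0933,0,0,0.0955,-1],[-0.08,-0.04,-0.0933,0,0,0.1432,-1],[-0.1333,-0.0733,-0.0933,0,0,0.191,-1],[-0.1867,-0.1,-0.0933,0,0,0.2387,-1],[-0.24,-0.1267,-0.0933,0,0,0.2865,-1],[-0.2933,-0.156,-0.0933,0,0,0.3342,-1],[-0.3467,-0.184,-0.0933,0,0,0.382,-1],[-0.4,-0.2133,-0.0933,0,0,0.4297,-1],[-0.4533,-0.24,-0.0933,0,0,0.4775,-1],[-0.5067,-0.2693,-0.0933,0,0,0.5252,-1],[-0.56,-0.2973,-0.0933,0,0,0.573,-1]]

```text
time_s: 1.3
ee_pos: [0.5171, 0.1277, 0.2753]
eef_rot: [-3.141, 0.0, 0.92]
force: [0.9, 0.3, 0.5]
grip_width: 0.0939
grip_force: 0.0
```

```bash
cat >> h.py <<'E'
def to(p,yaw=None,rpy=None):
    "shift mm and rotvec in tool axes from the present pose"
    o=ctrl.get_obs(); A=R.from_euler('xyz',o['eef_rot']); B=R.from_euler('xyz',rpy if rpy is not None else [np.pi,0,yaw])
    return (A.inv().apply(np.array(p)-o['ee_pos'])*1000).round(1),(A.inv()*B).as_rotvec().round(3)
def st():
    o=ctrl.get_obs(); print(*[(k,np.round(o[k],4).tolist()) for k in('time_s','qpos','ee_pos','eef_rot','force','grip_width','grip_force')],sep='\n')
E
python3 - <<'E'
from h import *
st()
yaw=-1.042+np.pi/2
print(yaw,to([.527,.1158,.275],yaw))
E
```

```text
('time_s', 1.3)
('qpos', [0.1733, 0.2164, 1.464, 0.0, 1.4615, 0.8246])
('ee_pos', [0.5171, 0.1277, 0.2753])
('eef_rot', [-3.1413, 0.0002, 0.9195])
('force', [0.9279, 0.3251, 0.5075])
('grip_width', 0.0939)
('grip_force', 0.0)
0.5287963267948965 (array([-3.4, 15.1,  0.3]), array([-0.   ,  0.   ,  0.391]))
```

To row units: 75 mm / 750 = 0.1, -3.4 mm / 750 = -0.0045, 0.39 rad / 3.1416 = 0.1241.

Request:
arm_command:
  plan:
    - [[-0.0027,0.0107,0,0,0,0.0477,-1],[-0.0045,0.02,0,0,0,0.0955,-1],[-0.0045,0.02,0,0,0,0.1241,-1],[-0.0045,0.02,0.0333,0,0,0.1241,-1],[-0.0045,0.02,0.0667,0,0,0.1241,-1],[-0.0045,0.02,0.1,0,0,0.1241,-1],[-0.0045,0.02,0.1,0,0,0.1241,-1],[-0.0045,0.02,0.1,0,0,0.1241,0.3],[-0.0045,0.02,0.1,0,0,0.1241,1],[-0.0045,0.02,0.1,0,0,0.1241,1],[-0.0045,0.02,0.1,0,0,0.1241,1],[-0.0045,0.02,0.1,0,0,0.1241,1]]
  squeeze: 12

```text
time_s: 2.5
ee_pos: [0.5264, 0.1178, 0.2009]
eef_rot: [3.141, -0.001, 0.536]
force: [0.4, 0.3, 0.9]
grip_width: 0.0574
grip_force: 0.0
```

```bash
python3 - <<'E'
from h import *
st()
o=ctrl.get_obs(); p=o['ee_pos']; A=R.from_euler('xyz',o['eef_rot'])
piv=np.array([.6755,.2035]); r=p[:2]-piv; print('r',np.hypot(*r))
u=r/np.hypot(*r); piv=p[:2]-u*.178; print('piv',piv)
g=np.array([.6296,.0271])-piv; D=np.arctan2(g[1],g[0])-np.arctan2(r[1],r[0]); D=(D+np.pi)%(2*np.pi)-np.pi; print('D',D,np.hypot(*g))
for k in range(1,13):
    a=D*k/12; q=piv+R.from_euler('z',a).as_matrix()[:2,:2]@(p[:2]-piv)
    print(A.inv().apply([*(q-p[:2]),0])[:2]*1000,a)
E
```

```text
('time_s', 2.5)
('qpos', [0.1522, 0.2796, 1.558, -0.0, 1.3034, 1.1872])
('ee_pos', [0.5264, 0.1178, 0.2009])
('eef_rot', [3.1413, -0.0006, 0.5358])
('force', [0.3596, 0.2699, 0.8705])
('grip_width', 0.0574)
('grip_force', 0.0)
r 0.1720202568347984
piv [0.68068434 0.20647992]
D 0.7716800983192864 0.18651210467062532
[ 0.20601453 11.44276112] 0.06430667485994053
[ 1.14694198 22.8486314 ] 0.12861334971988106
[ 2.81889263 34.17045983] 0.1929200245798216
[ 5.21495476 45.36144284] 0.2572266994397621
[ 8.32522323 56.37531776] 0.3215333742997027
[12.13684043 67.16655409] 0.3858400491596432
[16.63404942 77.69054166] 0.4501467240195837
[21.7982591  87.90377513] 0.5144533988795242
[27.60812101 97.76403376] 0.5787600737394648
[ 34.03961762 107.230556  ] 0.6430667485994054
[ 41.06616162 116.26420798] 0.7073734234593458
[ 48.65870582 124.82764526] 0.7716800983192864
```

Request:
arm_command:
  plan:
    - [[0,0,0,0,0,0,1],[0,0,0,0,0,0,1],[0,0,0,0,0,0,1],[0,0,0,0,0,0,1],[0,0,0,0,0,0,1],[0,0,0,0,0,0,1],[0,0,0,0,0,0,1]]

```text
time_s: 3.2
ee_pos: [0.5262, 0.1177, 0.2004]
eef_rot: [3.142, 0.0, 0.536]
force: [0.2, 0.1, 0.4]
grip_width: 0.0138
grip_force: 12.0
```

```bash
python3 - <<'E'
from h import *
st()
o=ctrl.get_obs(); p=o['ee_pos']; A=R.from_euler('xyz',o['eef_rot'])
piv=np.array([.6765,.2035]); r=p[:2]-piv
g=np.array([.6296,.0271])-piv; D=np.arctan2(g[1],g[0])-np.arctan2(r[1],r[0]); D=(D+np.pi)%(2*np.pi)-np.pi; print('D',D,np.hypot(*g),np.hypot(*r))
for k in range(1,13):
    a=D*k/12; q=piv+R.from_euler('z',a).as_matrix()[:2,:2]@(p[:2]-piv)
    print((A.inv().apply([*(q-p[:2]),0])[:2]*1000).round(1),round(a,3))
E
```

```text
('time_s', 3.2)
('qpos', [0.1522, 0.2801, 1.5584, -0.0001, 1.3031, 1.1872])
('ee_pos', [0.5262, 0.1177, 0.2004])
('eef_rot', [3.1415, 0.0, 0.5358])
('force', [0.2345, 0.1396, 0.4062])
('grip_width', 0.0138)
('grip_force', 11.9999)
D 0.7921658689225004 0.18252827178275696 0.17301819165427568
[ 0.2 11.4] 0.066
[ 1.1 22.8] 0.132
[ 2.8 34.1] 0.198
[ 5.2 45.3] 0.264
[ 8.4 56.2] 0.33
[12.3 67. ] 0.396
[16.8 77.4] 0.462
[22.1 87.6] 0.528
[28.  97.3] 0.594
[ 34.5 106.7] 0.66
[ 41.7 115.6] 0.726
[ 49.4 124. ] 0.792
```

To row units: 115.6 mm / 750 = 0.1541, 106.7 mm / 750 = 0.1423, -0.726 rad / 3.1416 = -0.2311.

Request:
arm_command:
  plan:
    - [[0.0003,0.0152,0,0,0,-0.021,1],[0.0015,0.0304,0,0,0,-0.042,1],[0.0037,0.0455,0,0,0,-0.063,1],[0.0069,0.0604,0,0,0,-0.084,1],[0.0112,0.0749,0,0,0,-0.105,1],[0.0164,0.0893,0,0,0,-0.1261,1],[0.0224,0.1032,0,0,0,-0.1471,1],[0.0293,0.1168,0,0,0,-0.1681,1],[0.0373,0.1297,0,0,0,-0.1891,1],[0.046,0.1423,0,0,0,-0.2101,1],[0.0556,0.1541,0,0,0,-0.2311,1],[0.0556,0.1541,0,0,0,-0.2311,1]]

```text
time_s: 4.4
ee_pos: [0.6219, 0.0386, 0.2005]
eef_rot: [3.141, 0.001, 1.262]
force: [0.4, -5.2, 1.9]
grip_width: 0.0138
grip_force: 12.0
```

```bash
python3 - <<'E'
from h import *
st()
t,_=cap('top'); s,_=cap('scene')
a=cv2.resize(t[130:240,255:430],None,fx=3.4,fy=3.4,interpolation=cv2.INTER_CUBIC)
b=cv2.resize(s[140:290,240:420],None,fx=3.3,fy=3.3,interpolation=cv2.INTER_CUBIC)
b=cv2.resize(s[110:260,270:365],(0,0),fx=2.493,fy=2.493,interpolation=cv2.INTER_CUBIC)
b=b[:374]; 
cv2.imwrite('pics/m1.png',np.hstack([a,np.pad(b,((0,374-len(b)),(0,800-595-b.shape[1] if b.shape[1]<205 else 0),(0,0)))[:, :205]]))
E
```

```text
('time_s', 4.4)
('qpos', [0.0037, 0.4679, 1.3022, -0.001, 1.3708, 0.3127])
('ee_pos', [0.6219, 0.0386, 0.2005])
('eef_rot', [3.1407, 0.0008, 1.262])
('force', [0.3625, -5.1567, 1.9355])
('grip_width', 0.0138)
('grip_force', 12.0)
```

View pics/m1.png

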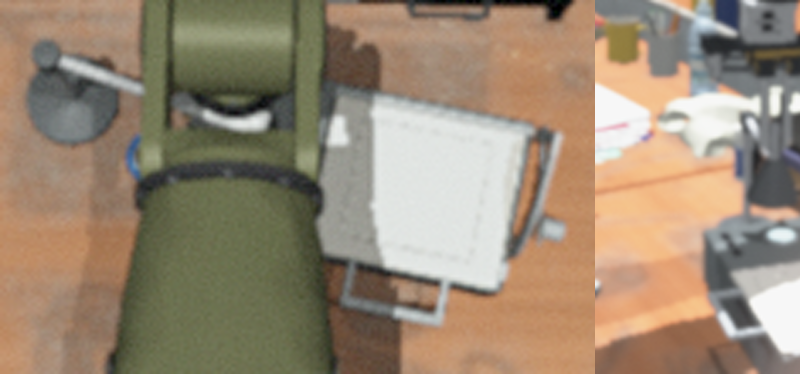

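The lamp head sits near (230,110) in the left crop, just short of the glass and hidden by the arm. I'll finish the last 11 mm and release. Then I'll lift away and check.

To row units: -80 mm / 750 = -0.1067, 11.4 mm / 750 = 0.0152, -0.066 rad / 3.1416 = -0.021.

Request:
arm_command:
  plan:
    - [[-0.0013,0.008,0,0,0,-0.0105,1],[-0.0027,0.0152,0,0,0,-0.021,1],[-0.0027,0.0152,0,0,0,-0.021,1],[-0.0027,0.0152,0,0,0,-0.021,0.6],[-0.0027,0.0152,0,0,0,-0.021,0],[-0.0027,0.0152,0,0,0,-0.021,0],[-0.0027,0.0152,0,0,0,-0.021,0],[-0.0027,0.0152,0,0,0,-0.021,0],[-0.0027,0.0152,-0.04,0,0,-0.021,0],[-0.0027,0.0152,-0.08,0,0,-0.021,0],[-0.0027,0.0152,-0.1067,0,0,-0.021,0]]

```text
time_s: 5.6
ee_pos: [0.6316, 0.0342, 0.2827]
eef_rot: [3.14, -0.0, 1.328]
force: [0.3, 0.4, -0.1]
grip_width: 0.0471
grip_force: 0.0
```

```bash
python3 - <<'E'
from h import *
st()
print(to([.40,-.12,.29],np.pi/2-.17))
E
```

```text
('time_s', 5.6)
('qpos', [-0.0037, 0.4494, 1.1415, -0.0, 1.5486, 0.2395])
('ee_pos', [0.6316, 0.0342, 0.2827])
('eef_rot', [3.1396, -0.0005, 1.3276])
('force', [0.3452, 0.3605, -0.0546])
('grip_width', 0.0471)
('grip_force', 0.0)
(array([-205.5, -187.6,   -7.7]), array([ 0.002, -0.   , -0.073]))
```

To row units: -380 mm / 750 = -0.5067, -340 mm / 750 = -0.4533, -0.07 rad / 3.1416 = -0.0223.

Request:
arm_command:
  plan:
    - [[0,0,-0.0133,0,0,0,0],[-0.0573,-0.0333,-0.0133,0,0,-0.0064,0],[-0.1133,-0.0667,-0.0133,0,0,-0.0127,0.36],[-0.16,-0.1067,-0.0133,0,0,-0.0223,0.36],[-0.2067,-0.1467,-0.0133,0,0,-0.0223,0.36],[-0.2533,-0.1867,-0.0133,0,0,-0.0223,0.36],[-0.3,-0.2,-0.0133,0,0,-0.0223,0.36],[-0.3533,-0.2133,-0.0133,0,0,-0.0223,0.36],[-0.4067,-0.22,-0.0133,0,0,-0.0223,0.36],[-0.4533,-0.2267,-0.0133,0,0,-0.0223,0.36],[-0.5067,-0.2267,-0.0133,0,0,-0.0223,0.36],[-0.5067,-0.2267,-0.0133,0,0,-0.0223,0.36]]

```text
time_s: 6.8
ee_pos: [0.3735, -0.2966, 0.2894]
eef_rot: [-3.14, -0.0, 1.394]
force: [0.7, -0.1, -0.5]
grip_width: 0.0299
grip_force: 0.0
```

```bash
python3 - <<'E'
from h import *
st()
t,_=cap('top'); s,_=cap('scene')
a=cv2.resize(t[130:240,255:430],None,fx=4.5,fy=4.5,interpolation=cv2.INTER_CUBIC)
cv2.imwrite('pics/t2.png',a)
E
```

```text
('time_s', 6.8)
('qpos', [-0.7477, 0.0813, 1.5863, -0.0005, 1.4754, -0.5708])
('ee_pos', [0.3735, -0.2966, 0.2894])
('eef_rot', [-3.1401, -0.0003, 1.3939])
('force', [0.6979, -0.147, -0.507])
('grip_width', 0.0299)
('grip_force', 0.0)
```

View pics/t2.png

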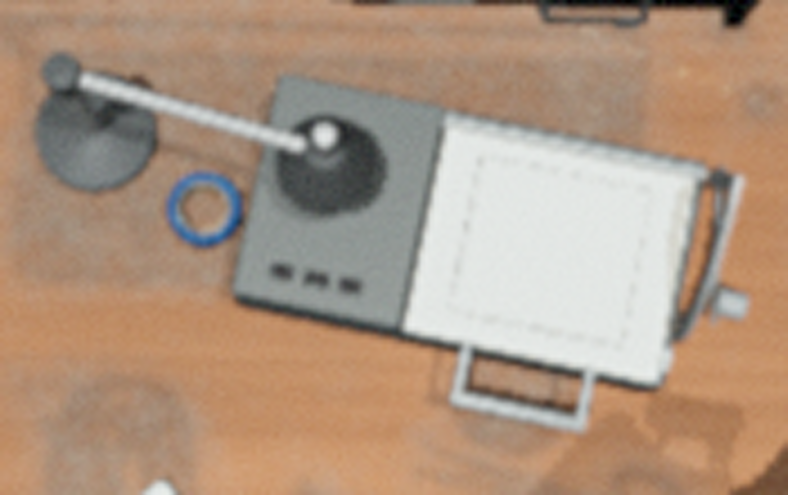

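The lamp head is now over the glass: pin at (324,134), shade rim centre at about (331,165). Next I'll measure that offset and the handle.

```bash
python3 - <<'E'
from h import *
g=lambda u,v,z:ray('top',255+(u+.5)/4.5-.5,130+(v+.5)/4.5-.5,z).round(4)
print('pin',g(324,134,.235),'rim',g(331,166,.135),'glass',g(335,182,.086))
psi=-.171; ex=np.array([np.cos(psi),np.sin(psi),0]); ey=np.array([-ex[1],ex[0],0])
t=np.load('top.npz'); P=pts('top',t['d'])
L=g(455,400,.081);Rr=g(583,425,.081);
# bar centre line: bright ridge between the brackets
im=cv2.resize(t['im'][130:240,255:430],None,fx=4.5,fy=4.5,interpolation=cv2.INTER_CUBIC).min(2).astype(int)
for u in range(475,575,20):
    c=im[385:440,u]; v=385+int(np.argmax(c)); w=np.clip(c-c.max()+40,0,None); v=385+(w*np.arange(55)).sum()/w.sum(); q=g(u,v,.081); print(u,round(v,1),q,q@ex,q@ey)
c=(L+Rr)/2; print('c',c,c@ex,c@ey)
h=c.copy()
print('side',g(466,370,.08)@ey,g(590,395,.08)@ey)
# deck/cover edges in own coords
for n,a in dict(RL=(282,75,.083),FL=(238,297,.083),covFR=(660,385,.083),covFL=(402,330,.083)).items(): q=g(*a); print(n,q@ex,q@ey)
E
```

```text
pin [0.6311 0.0335 0.235 ] rim [0.6312 0.0296 0.135 ] glass [0.6298 0.0269 0.086 ]
475 401.9 [ 0.4805 -0.0723  0.081 ] 0.48579508709651903 0.010520140345330747
495 406.2 [ 0.4779 -0.0859  0.081 ] 0.48554729060531576 -0.0033239413107036125
515 410.6 [ 0.4752 -0.0996  0.081 ] 0.48521796938984074 -0.01728358126082545
535 414.9 [ 0.4727 -0.1132  0.081 ] 0.4850687144078171 -0.03111064613195197
555 419.7 [ 0.4698 -0.1269  0.081 ] 0.4845423101739828 -0.04510431965188953
c [ 0.474   -0.10225  0.081  ] 0.4844864160797431 -0.020099132672979955
side 0.020536456042738127 -0.0654807199685897
RL 0.6838162197746009 0.18485969699524743
FL 0.5248957860898009 0.18369962913726812
covFR 0.5215211957111863 -0.11056646156938557
covFL 0.5243519432603776 0.06873026697944416
```

```bash
python3 - <<'E'
from h import *
print(to([.4745,-.1025,.2894],1.391),to([.4745,-.1025,.060],1.391))
E
```

```text
(array([205.8,  65.2,   0.4]), array([-0.001, -0.001,  0.005])) (array([205.6,  65.4, 229.8]), array([-0.001, -0.001,  0.005]))
```

To row units: 206 mm / 750 = 0.2747, 165 mm / 750 = 0.22, 0.005 rad / 3.1416 = 0.0016.

Request:
arm_command:
  plan:
    - [[0.0533,0.016,0,0,0,0,0.36],[0.1067,0.0333,0,0,0,0,0.36],[0.16,0.0507,0,0,0,0,0.36],[0.2133,0.0667,0,0,0,0,0.36],[0.2747,0.0867,0.04,0,0,0.0016,0.36],[0.2747,0.0867,0.0933,0,0,0.0016,0.36],[0.2747,0.0867,0.1467,0,0,0.0016,0.36],[0.2747,0.0867,0.2,0,0,0.0016,0.36],[0.2747,0.0867,0.22,0,0,0.0016,0.36],[0.2747,0.0867,0.22,0,0,0.0016,0.36]]

```text
time_s: 7.9
ee_pos: [0.4732, -0.1004, 0.1234]
eef_rot: [-3.137, -0.001, 1.394]
force: [0.9, 0.3, 0.3]
grip_width: 0.0302
grip_force: 0.0
```

```bash
python3 - <<'E'
from h import *
st(); print(to([.4745,-.1025,.060],1.391))
t,_=cap('top'); s,_=cap('scene')
b=cv2.resize(s[180:290,290:420],None,fx=5,fy=5,interpolation=cv2.INTER_CUBIC)
cv2.imwrite('pics/s3.png',b)
E
```

```text
('time_s', 7.9)
('qpos', [-0.2848, 0.2448, 1.7949, 0.0001, 1.1061, -0.1084])
('ee_pos', [0.4732, -0.1004, 0.1234])
('eef_rot', [-3.1374, -0.0005, 1.3943])
('force', [0.8682, 0.2751, 0.3128])
('grip_width', 0.0302)
('grip_force', 0.0)
(array([-1.9,  1.9, 63.4]), array([-0.004, -0.001,  0.003]))
```

View pics/s3.png

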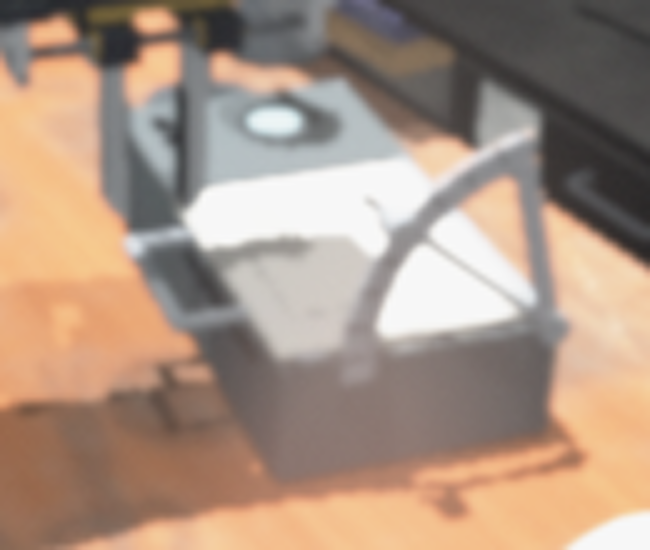

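The fingers straddle the bar, at about (115,200) and (190,200) with the bar between them. Next I lower and close.

Request:
arm_command:
  plan:
    - [[-0.0027,0.0027,0.0267,0,0,0,0.36],[-0.0027,0.0027,0.0533,0,0,0,0.36],[-0.0027,0.0027,0.0733,0,0,0,0.36],[-0.0027,0.0027,0.084,0,0,0,0.36],[-0.0027,0.0027,0.084,0,0,0,0.36],[-0.0027,0.0027,0.084,0,0,0,1],[-0.0027,0.0027,0.084,0,0,0,1],[-0.0027,0.0027,0.084,0,0,0,1],[-0.0027,0.0027,0.084,0,0,0,1],[-0.0027,0.0027,0.084,0,0,0,1],[-0.0027,0.0027,0.084,0,0,0,1]]
  squeeze: 25

```text
time_s: 9.1
ee_pos: [0.4748, -0.104, 0.0629]
eef_rot: [-3.138, -0.0, 1.393]
force: [-12.8, 2.3, 10.5]
grip_width: 0.0091
grip_force: 25.0
```

```bash
python3 - <<'E'
from h import *
st()
A=R.from_euler('xyz',ctrl.get_obs()['eef_rot'])
psi=-.18;ex=np.array([np.cos(psi),np.sin(psi),0]);r=.188
for a in np.r_[np.arange(.05,.61,.05),.65,.7]: print(round(a,2),(A.inv().apply(r*((1-np.cos(a))*ex+np.array([0,0,np.sin(a)])))*1000).round(1))
E
```

```text
('time_s', 9.1)
('qpos', [-0.2909, 0.3375, 1.8376, -0.0003, 0.9696, -0.1127])
('ee_pos', [0.4748, -0.104, 0.0629])
('eef_rot', [-3.1385, -0.0001, 1.3928])
('force', [-12.845, 2.2663, 10.5175])
('grip_width', 0.0091)
('grip_force', 24.9995)
0.05 [ 0.   0.2 -9.4]
0.1 [ -0.    0.9 -18.8]
0.15 [ -0.    2.  -28.1]
0.2 [ -0.    3.6 -37.4]
0.25 [ -0.    5.7 -46.5]
0.3 [ -0.    8.2 -55.6]
0.35 [ -0.   11.2 -64.5]
0.4 [ -0.   14.6 -73.3]
0.45 [ -0.   18.5 -81.8]
0.5 [ -0.   22.7 -90.2]
0.55 [ -0.   27.4 -98.4]
0.6 [-1.000e-01  3.250e+01 -1.063e+02]
0.65 [-1.000e-01  3.800e+01 -1.139e+02]
0.7 [-1.000e-01  4.380e+01 -1.212e+02]
```

To row units: -55.6 mm / 750 = -0.0741, -1.5 mm / 750 = -0.002.

Request:
arm_command:
  plan:
    - [[0,-0.002,-0.0053,0,0,0,1],[0,-0.0017,-0.0125,0,0,0,1],[0,-0.0008,-0.0251,0,0,0,1],[0,0.0007,-0.0375,0,0,0,1],[0,0.0028,-0.0499,0,0,0,1],[0,0.0056,-0.062,0,0,0,1],[0,0.0089,-0.0741,0,0,0,1],[0,0.0089,-0.0741,0,0,0,1]]

```text
time_s: 9.9
ee_pos: [0.4828, -0.1055, 0.1193]
eef_rot: [3.141, 0.0, 1.393]
force: [-3.5, -0.5, -2.1]
grip_width: 0.0089
grip_force: 25.0
```

```bash
python3 - <<'E'
from h import *
st()
A=R.from_euler('xyz',ctrl.get_obs()['eef_rot'])
psi=-.18;ex=np.array([np.cos(psi),np.sin(psi),0]);r=.188
f=lambda a:r*((1-np.cos(a))*ex+np.array([0,0,np.sin(a)]))
for a in np.arange(.35,.81,.05): print(round(a,2),(A.inv().apply(f(a)-f(.3))*1000).round(1))
E
```

```text
('time_s', 9.9)
('qpos', [-0.2892, 0.2696, 1.7739, -0.0002, 1.0979, -0.1112])
('ee_pos', [0.4828, -0.1055, 0.1193])
('eef_rot', [3.1414, 0.0002, 1.3929])
('force', [-3.5387, -0.5189, -2.1391])
('grip_width', 0.0089)
('grip_force', 25.0053)
0.35 [-0.   3.  -8.9]
0.4 [ -0.    6.4 -17.7]
0.45 [ -0.   10.3 -26.2]
0.5 [ -0.   14.6 -34.6]
0.55 [ -0.   19.3 -42.7]
0.6 [ -0.1  24.4 -50.6]
0.65 [ -0.1  29.9 -58.2]
0.7 [ -0.1  35.8 -65.5]
0.75 [ -0.1  42.1 -72.6]
0.8 [ -0.1  48.6 -79.3]
```

Forces are small, so I continue to about 0.65 and then check alignment.

To row units: -58.2 mm / 750 = -0.0776, -50.6 mm / 750 = -0.0675.

Request:
arm_command:
  plan:
    - [[0,0.004,-0.0119,0,0,0,1],[0,0.0085,-0.0236,0,0,0,1],[0,0.0137,-0.0349,0,0,0,1],[0,0.0195,-0.0461,0,0,0,1],[0,0.0257,-0.0569,0,0,0,1],[0,0.0325,-0.0675,0,0,0,1],[0,0.0399,-0.0776,0,0,0,1],[0,0.0399,-0.0776,0,0,0,1]]

```text
time_s: 10.7
ee_pos: [0.5115, -0.1109, 0.1783]
eef_rot: [-3.139, 0.001, 1.393]
force: [-18.3, 0.3, 11.3]
grip_width: 0.009
grip_force: 25.0
```

```bash
python3 - <<'E'
from h import *
st()
t,_=cap('top'); s,_=cap('scene')
b=cv2.resize(s[175:275,300:430],None,fx=6,fy=6,interpolation=cv2.INTER_CUBIC)
cv2.imwrite('pics/s4.png',b)
a=cv2.resize(t[140:230,350:430],None,fx=6,fy=6,interpolation=cv2.INTER_CUBIC); cv2.imwrite('pics/t4.png',a)
E
```

```text
('time_s', 10.7)
('qpos', [-0.2831, 0.2662, 1.6294, -0.0009, 1.2481, -0.1048])
('ee_pos', [0.5115, -0.1109, 0.1783])
('eef_rot', [-3.1394, 0.0006, 1.3928])
('force', [-18.3424, 0.2523, 11.3296])
('grip_width', 0.009)
('grip_force', 24.997)
```

View pics/s4.png

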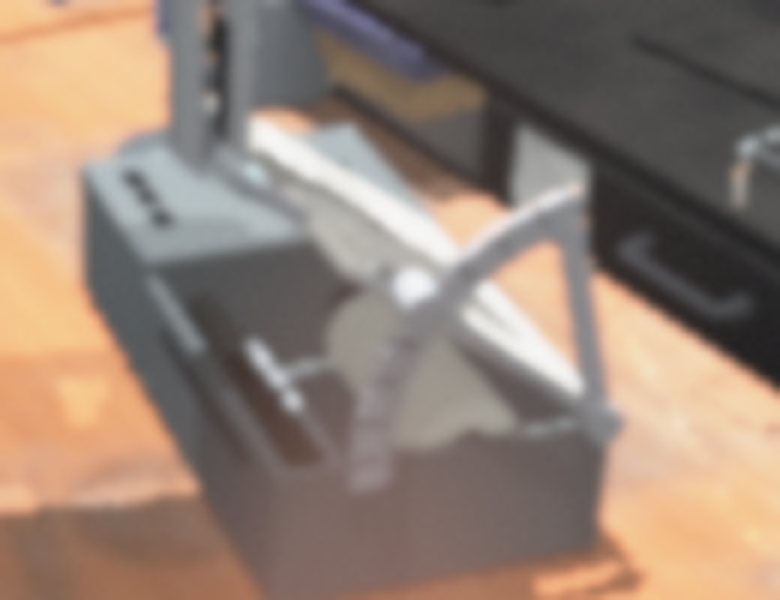

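The cover is up. The knob is at about (413,285) in the crop and the cover's right edge runs up from the hinge at (600,420). I'll compare the knob with a plane fitted to the cover depth.

```bash
python3 - <<'E'
from h import *
psi=-.18;ex=np.array([np.cos(psi),np.sin(psi),0]);ey=np.array([-ex[1],ex[0],0])
for n in('top','scene'):
    t=np.load(n+'.npz'); P=pts(n,t['d']); im=t['im'].astype(int)
    X=P@ex;Y=P@ey;Z=P[...,2]
    b=-.0200 # handle own-y
    m=(X>.535)&(X<.665)&(Y>b-.075)&(Y<b+.06)&(Z>.1)&(Z<.22)&(im.min(2)>110)
    q=np.c_[X[m],Y[m],Z[m]]
    for _ in range(5):
        c=q.mean(0); N=np.linalg.svd(q-c,full_matrices=False)[2][2]; N*=np.sign(N[2]); e=(q-c)@N; q=q[abs(e)<max(.002,2*e.std())]
    th=np.arctan2(N[0],N[2]); print(n,m.sum(),len(q),'N',N.round(3),'cover angle',th.round(4),'rms',e.std().round(4))
    # plane at hinge height .079 (mid-plane = top -4mm)
    c2=c-N*.004; xh=c2[0]+(c2[2]-.079)*N[2]/N[0]; print(' hinge X',xh.round(4))
    k=(X>.54)&(X<.60)&(Y<b-.10)&(Y>b-.14)&(Z>.135)&(Z<.20)
    vu=np.argwhere(k); print(' knobpts',k.sum(),[ (int(v),int(u),*np.round([X[v,u],Y[v,u],Z[v,u]],3)) for v,u in vu][:40])
E
```

```text
top 192 177 N [ 0.583 -0.017  0.813] cover angle 0.6221 rms 0.0014
 hinge X 0.6783
 knobpts 19 [(194, 418, np.float64(0.582), np.float64(-0.129), np.float64(0.168)), (195, 418, np.float64(0.579), np.float64(-0.13), np.float64(0.169)), (195, 419, np.float64(0.58), np.float64(-0.132), np.float64(0.17)), (195, 420, np.float64(0.58), np.float64(-0.135), np.float64(0.17)), (196, 418, np.float64(0.576), np.float64(-0.13), np.float64(0.174)), (196, 419, np.float64(0.576), np.float64(-0.132), np.float64(0.177)), (196, 420, np.float64(0.578), np.float64(-0.136), np.float64(0.17)), (197, 418, np.float64(0.573), np.float64(-0.131), np.float64(0.171)), (197, 419, np.float64(0.574), np.float64(-0.133), np.float64(0.174)), (197, 420, np.float64(0.576), np.float64(-0.137), np.float64(0.165)), (198, 417, np.float64(0.57), np.float64(-0.128), np.float64(0.173)), (198, 418, np.float64(0.57), np.float64(-0.131), np.float64(0.172)), (198, 419, np.float64(0.571), np.float64(-0.134), np.float64(0.169)), (198, 420, np.float64(0.572), np.float64(-0.137), np.float64(0.171)), (199, 417, np.float64(0.567), np.
[... 2495 characters left out ...]
172)), (223, 373, np.float64(0.578), np.float64(-0.137), np.float64(0.17)), (224, 365, np.float64(0.566), np.float64(-0.12), np.float64(0.161)), (224, 366, np.float64(0.564), np.float64(-0.129), np.float64(0.166)), (224, 367, np.float64(0.565), np.float64(-0.132), np.float64(0.167)), (224, 368, np.float64(0.566), np.float64(-0.136), np.float64(0.169)), (224, 369, np.float64(0.568), np.float64(-0.137), np.float64(0.169)), (224, 370, np.float64(0.571), np.float64(-0.136), np.float64(0.169)), (224, 371, np.float64(0.572), np.float64(-0.14), np.float64(0.17)), (224, 372, np.float64(0.575), np.float64(-0.14), np.float64(0.17)), (224, 373, np.float64(0.578), np.float64(-0.138), np.float64(0.168))]
```

View pics/t4.png

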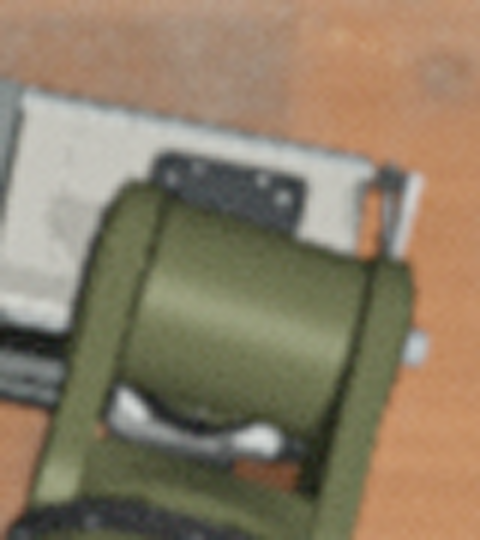

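To row units: -10 mm / 750 = -0.0133, -7 mm / 750 = -0.0093.

Request:
arm_command:
  plan:
    - [[0,-0.0013,-0.0013,0,0,0,1],[0,0.0013,-0.0053,0,0,0,1],[0,0.0044,-0.0093,0,0,0,1],[0,0.0073,-0.0133,0,0,0,1],[0,0.0073,-0.0133,0,0,0,1]]

```text
time_s: 11.3
ee_pos: [0.5178, -0.112, 0.187]
eef_rot: [3.141, 0.0, 1.393]
force: [-4.5, -3.1, 2.2]
grip_width: 0.0091
grip_force: 25.0
```

```bash
cat > meas.py <<'E'
from h import *
st()
cap('top');cap('scene')
for psi in(-.18,-.195):
  ex=np.array([np.cos(psi),np.sin(psi),0]);ey=np.array([-ex[1],ex[0],0])
  kc=np.array([.5745,-.133,.164]); e0=np.array([np.cos(-.18),np.sin(-.18),0]); f0=np.array([-e0[1],e0[0],0])
  kw=kc[0]*e0+kc[1]*f0+[0,0,kc[2]]; k=np.array([kw@ex,kw@ey,kw[2]])
  h0=np.array([.4745,-.103,0]); b=h0@ey
  for n in('top','scene'):
    t=np.load(n+'.npz'); P=pts(n,t['d']); im=t['im'].astype(int)
    X=P@ex;Y=P@ey;Z=P[...,2]
    m=(X>k[0]-.035)&(X<k[0]+.09)&(Y>b-.075)&(Y<b+.06)&(Z>.1)&(Z<.23)&(im.min(2)>110)
    q=np.c_[X[m],Y[m],Z[m]]
    for _ in range(5):
        c=q.mean(0); N=np.linalg.svd(q-c,full_matrices=False)[2][2]; N*=np.sign(N[2]); e=(q-c)@N; q=q[abs(e)<max(.002,2*e.std())]
    c2=c-N*.004; th=np.arctan2(N[0],N[2]); xh=c2[0]+(c2[2]-.079)*N[2]/N[0]
    xb=h0@ex-.001+.188
    print(psi,n,len(q),'N',N.round(3),'cov',th.round(3),'xh',xh.round(4),'knob',np.arctan2(k[2]-.079,xh-k[0]).round(3),
      '| hinge',xb.round(4),'cov',np.arctan2(c2[2]-.079,xb-c2[0]).round(3),'knob',np.arctan2(k[2]-.079,xb-k[0]).round(3),np.hypot(k[2]-.079,xb-k[0]).round(4))
E
python3 meas.py; python3 - <<'E'
from h import *
s=np.load('scene.npz')['im']; cv2.imwrite('pics/s5.png',cv2.resize(s[195:260,330:410],None,fx=9,fy=9,interpolation=cv2.INTER_CUBIC))
E
```

```text
('time_s', 11.3)
('qpos', [-0.282, 0.2707, 1.6026, -0.0004, 1.2678, -0.1038])
('ee_pos', [0.5178, -0.112, 0.187])
('eef_rot', [3.1411, 0.0005, 1.3927])
('force', [-4.511, -3.1032, 2.1569])
('grip_width', 0.0091)
('grip_force', 24.9914)
-0.18 top 152 N [ 0.636 -0.02   0.771] cov 0.69 xh 0.6766 knob 0.694 | hinge 0.6723 cov 0.728 knob 0.716 0.1296
-0.18 scene 268 N [ 0.631 -0.011  0.776] cov 0.683 xh 0.6766 knob 0.694 | hinge 0.6723 cov 0.711 knob 0.716 0.1296
-0.195 top 136 N [ 0.636 -0.008  0.772] cov 0.689 xh 0.6765 knob 0.704 | hinge 0.6725 cov 0.726 knob 0.725 0.1282
-0.195 scene 272 N [ 0.632 -0.002  0.775] cov 0.684 xh 0.6769 knob 0.702 | hinge 0.6725 cov 0.712 knob 0.725 0.1282
```

View pics/s5.png

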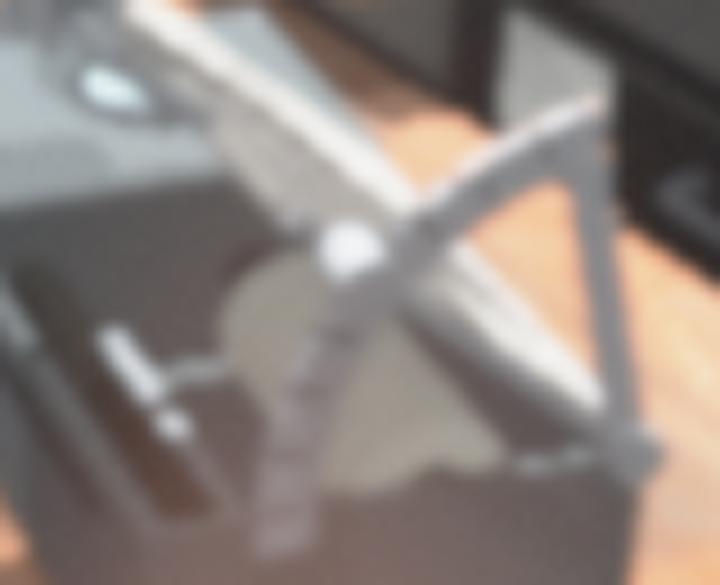

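```bash
python3 - <<'E'
from h import *
from scipy.optimize import least_squares
def proj(n,p):
    c=cams.camera_info(n); x=c['world_to_cam']@np.r_[p,1]; return np.array([c['fx']*x[0]/x[2]+c['cx'],c['fy']*x[1]/x[2]+c['cy']])
s=np.load('scene.npz')['im'].min(2).astype(float)[217:228,363:375]; 
w=np.clip(s-170,0,None); vv,uu=np.mgrid[217:228,363:375]; us=np.array([(w*uu).sum(),(w*vv).sum()])/w.sum(); print('scene knob',us)
f=least_squares(lambda p:np.r_[proj('scene',p)-us,proj('top',p)-[417.3,197.3]],[.54,-.23,.16]); kw=f.x; print(kw,f.fun)
crop=lambda q:((q-[330,195]+.5)*9-.5).round()
for psi in(-.18,-.192):
  ex=np.array([np.cos(psi),np.sin(psi),0]);ey=np.array([-ex[1],ex[0],0]);h0=np.array([.474,-.103,.079]);H=h0+.188*ex
  d=kw-H; print(psi,'knob ang',np.arctan2(d[2],-(d@ex)),'r',np.hypot(d[2],d@ex),'y',d@ey)
  for th in(.68,.70,.72):
    dr=-np.cos(th)*ex+np.sin(th)*np.array([0,0,1]); n=np.sin(th)*ex+np.cos(th)*np.array([0,0,1])
    print(th,[(o,[crop(proj('scene',H+ey*-.0885+dr*r+n*o)).tolist() for r in(.02,.06,.1,.15)]) for o in(.004,-.004)])
E
```

```text
scene knob [369.11353712 221.24114508]
[ 0.53979689 -0.22892094  0.17174866] [-0.02423109  0.00427166  0.01480737 -0.02512384]
-0.18 knob ang 0.7442065307381981 r 0.13692096428004671 y -0.11210692954463443
0.68 [(0.004, [[581.0, 390.0], [492.0, 332.0], [398.0, 271.0], [276.0, 192.0]]), (-0.004, [[564.0, 411.0], [474.0, 353.0], [381.0, 293.0], [258.0, 215.0]])]
0.7 [(0.004, [[582.0, 389.0], [495.0, 329.0], [403.0, 266.0], [283.0, 184.0]]), (-0.004, [[565.0, 410.0], [477.0, 350.0], [385.0, 288.0], [265.0, 206.0]])]
0.72 [(0.004, [[583.0, 388.0], [497.0, 326.0], [408.0, 261.0], [290.0, 176.0]]), (-0.004, [[565.0, 409.0], [479.0, 347.0], [389.0, 282.0], [271.0, 198.0]])]
-0.192 knob ang 0.7508786943314028 r 0.13593901171222353 y -0.11105155391033275
0.68 [(0.004, [[581.0, 394.0], [491.0, 335.0], [397.0, 274.0], [274.0, 194.0]]), (-0.004, [[564.0, 415.0], [473.0, 357.0], [379.0, 296.0], [256.0, 217.0]])]
0.7 [(0.004, [[582.0, 393.0], [494.0, 332.0], [402.0, 269.0], [281.0, 186.0]]), (-0.004, [[565.0, 414.0], [476.0, 353.0], [383.0, 291.0], [262.0, 208.0]])]
0.72 [(0.004, [[583.0, 392.0], [497.0, 329.0], [406.0, 264.0], [288.0, 178.0]]), (-0.004, [[565.0, 413.0], [478.0, 350.0], [388.0, 285.0], [269.0, 200.0]])]
```

```bash
python3 - <<'E'
from h import *
def proj(n,p):
    c=cams.camera_info(n); x=c['world_to_cam']@np.r_[p,1]; return np.array([c['fx']*x[0]/x[2]+c['cx'],c['fy']*x[1]/x[2]+c['cy']])
s0=cv2.imread('pics/scene0.png').min(2).astype(float)
U=np.arange(376,396);V=[]
for u in U:
    v0=140+(420-(645-(u-240)*4)*100/145)/4; a=int(round(v0))-4; c=s0[a:a+9,u]
    w=np.clip(np.median(c)-8-c,0,None); V.append((w*np.arange(a,a+9)).sum()/max(w.sum(),1e-6)); 
V=np.array(V); print(V.round(1))
ok=V>0
for _ in range(3): p=np.polyfit(U[ok],V[ok],1); ok=(V>0)&(abs(np.polyval(p,U)-V)<.5)
print('pointer slope',p,ok.sum())
psi=-.188; ex=np.array([np.cos(psi),np.sin(psi),0]);ey=np.array([-ex[1],ex[0],0]);h0=np.array([.474,-.103,.079])
def line(th,y,o=0,xo=0):
    H=h0+(.188+xo)*ex; dr=-np.cos(th)*ex+np.sin(th)*np.array([0,0,1]); n=np.sin(th)*ex+np.cos(th)*np.array([0,0,1])
    a,b=[proj('scene',H+ey*y+dr*r+n*o) for r in(.03,.10)]; m=(b-a)[1]/(b-a)[0]; return m,(a[1]+m*(384-a[0]))
for y in(-.095,-.1,-.105,-.11):
  for xo in (0,.003): print(y,xo,[np.round(line(t,y,0,xo),3).tolist() for t in(.66,.68,.7,.72,.74)],'meas',round(np.polyval(p,384),2))
s=np.load('scene.npz')['im'].min(2).astype(float); g=cv2.GaussianBlur(s,(0,0),.7)
U=np.arange(380,397); 
for nm,off,sg in(('top edge',.004,1),('bottom edge',-.004,-1)):
    V=[]
    for u in U:
        m,v=line(.7,-.0885,off); v0=v+m*(u-384); a=int(round(v0))-3; c=sg*np.diff(g[a:a+8,u]); w=np.clip(c,0,None)**2; V.append((w*(np.arange(7)+a+.5)).sum()/max(w.sum(),1e-6))
    V=np.array(V); ok=V>0
    for _ in range(3): q=np.polyfit(U[ok],V[ok],1); ok=abs(np.polyval(q,U)-V)<.6
    print(nm,q[0],np.polyval(q,384),ok.sum(),[np.round(line(t,-.0885,off),3).tolist() for t in(.66,.68,.7,.72,.74)])
    print(V.round(1))
E
```

```text
[225.2 227.3 229.8 230.5 231.1 231.9 232.6 233.2 233.9 234.6 235.2 235.9
 236.6 237.2 238.  238.8 241.1 241.8 243.  243.8]
pointer slope [   0.87340106 -101.44333592] 9
-0.095 0 [[0.609, 234.496], [0.645, 233.949], [0.682, 233.379], [0.721, 232.786], [0.762, 232.166]] meas 233.94
-0.095 0.003 [[0.61, 233.672], [0.646, 233.086], [0.684, 232.477], [0.723, 231.841], [0.764, 231.178]] meas 233.94
-0.1 0 [[0.608, 234.942], [0.644, 234.362], [0.681, 233.758], [0.72, 233.128], [0.761, 232.47]] meas 233.94
-0.1 0.003 [[0.61, 234.114], [0.646, 233.495], [0.683, 232.85], [0.722, 232.178], [0.763, 231.476]] meas 233.94
-0.105 0 [[0.607, 235.395], [0.643, 234.781], [0.681, 234.141], [0.72, 233.475], [0.761, 232.778]] meas 233.94
-0.105 0.003 [[0.609, 234.562], [0.645, 233.908], [0.682, 233.228], [0.722, 232.519], [0.763, 231.778]] meas 233.94
-0.11 0 [[0.606, 235.853], [0.642, 235.205], [0.68, 234.53], [0.719, 233.826], [0.76, 233.09]] meas 233.94
-0.11 0.003 [[0.608, 235.015], [0.644, 234.327], [0.682, 233.611], [0.721, 232.864], [0.762, 232.084]] meas 233.94
top edge 0.6901337211811293 228.61364620502195 17 [[0.613, 232.142], [0.649, 231.601], [0.687, 231.038], [0.726, 230.45], [0.767, 229.835]]
[225.7 226.5 227.5 228.2 228.5 229.5 229.9 230.5 231.5 231.7 232.5 233.5
 234.5 234.6 235.6 236.5 236.7]
bottom edge 0.6463407053576653 233.7029608645125 17 [[0.606, 235.695], [0.642, 235.227], [0.679, 234.741], [0.718, 234.235], [0.759, 233.708]]
[231.2 232.  232.2 233.1 233.9 234.2 234.9 235.8 236.2 236.9 237.6 238.
 238.7 239.5 240.3 240.5 242. ]
```

To row units: -0.8 mm / 750 = -0.0011, 0.3 mm / 750 = 0.0004.

Request:
arm_command:
  plan:
    - [[0,0.0004,-0.0011,0,0,0,1],[0,0.0004,-0.0011,0,0,0,1],[0,0.0004,-0.0011,0,0,0,1],[0,0.0004,-0.0011,0,0,0,1]]

```text
time_s: 11.8
ee_pos: [0.5179, -0.112, 0.1872]
eef_rot: [3.141, 0.0, 1.393]
force: [-2.1, -4.9, -1.6]
grip_width: 0.0094
grip_force: 25.0
```

```bash
python3 meas.py
```

```text
('time_s', 11.8)
('qpos', [-0.2819, 0.2707, 1.6021, -0.0004, 1.2684, -0.1037])
('ee_pos', [0.5179, -0.112, 0.1872])
('eef_rot', [3.1413, 0.0004, 1.3927])
('force', [-2.0966, -4.9428, -1.6252])
('grip_width', 0.0094)
('grip_force', 24.9907)
-0.18 top 142 N [ 0.638 -0.018  0.77 ] cov 0.692 xh 0.6764 knob 0.695 | hinge 0.6723 cov 0.729 knob 0.716 0.1296
-0.18 scene 267 N [ 0.633 -0.012  0.774] cov 0.685 xh 0.6767 knob 0.694 | hinge 0.6723 cov 0.713 knob 0.716 0.1296
-0.195 top 129 N [ 0.638 -0.005  0.77 ] cov 0.692 xh 0.6759 knob 0.707 | hinge 0.6725 cov 0.723 knob 0.725 0.1282
-0.195 scene 266 N [ 0.633 -0.003  0.774] cov 0.685 xh 0.677 knob 0.702 | hinge 0.6725 cov 0.715 knob 0.725 0.1282
```

To row units: -0.8 mm / 750 = -0.0011, 0.5 mm / 750 = 0.0007.

Request:
arm_command:
  plan:
    - [[0,0.0007,-0.0011,0,0,0,1],[0,0.0007,-0.0011,0,0,0,1],[0,0.0007,-0.0011,0,0,0,1],[0,0.0007,-0.0011,0,0,0,1]]

```text
time_s: 12.3
ee_pos: [0.5185, -0.1121, 0.1879]
eef_rot: [3.141, 0.0, 1.393]
force: [-0.2, -4.3, -3.0]
grip_width: 0.0094
grip_force: 25.0
```

```bash
python3 -c "
from h import *
st(); print(ctrl.hand_in())"
```

```text
('time_s', 12.3)
('qpos', [-0.2818, 0.2713, 1.5996, -0.0004, 1.2701, -0.1037])
('ee_pos', [0.5185, -0.1121, 0.1879])
('eef_rot', [3.1411, 0.0004, 1.3928])
('force', [-0.1968, -4.3044, -3.0372])
('grip_width', 0.0094)
('grip_force', 24.9905)
the job is handed in; nothing more can be done
None
```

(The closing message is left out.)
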